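# Lock a closed mould with its latching safety strap

### The job

Lock the closed mould so that it can be moved: pick up the steel safety strap, drop its eye over the bare stud on the mould's top with the hook on the near side of the broad-headed keeper pin, then swing the hook onto the keeper until its sprung latch has opened and snapped shut behind the pin. Swing it lightly, without bearing down, feel for the seat and do not ram it; at the end the strap lies flat and hooked, let go, and the loose things near by are left alone.

Things in the scene. Friction and masses are not known exactly. Their poses are not given: they have to be found in the camera images.
- mould: Closed steel injection mould, fixed on the bench, 100 x 156 x 70 mm: two plate stacks meeting at a parting line, brass nipples on its near face, a 64 mm locating ring on its right end. Origin: centre of its underside; x points away from the robot (give or take its yaw), y to the left across the parting line, z up. Its flat top is at z = 70 mm; the stud and the keeper stand on it.
- stud (a point): Foot of the bare stud, on the mould's top (mould x = 16, y = -50 mm): 12 mm thick, 20 mm tall, its top coned to 6 mm. Axes as the mould's.
- keeper_slot (a point): Middle of the keeper's slot in the mould's top (mould x = 16, y = +50 mm), 100 mm from the stud; axes as the mould's. The keeper, a 10 mm pin with a 24 mm washer head from 11.5 to 17 mm above the top, is clamped somewhere within 10 mm of here along x. Its exact place is not reported: feel or look for it.
- strap: Loose flat steel safety strap, 8 mm thick, 135 mm long, 43 mm wide at the hook, about 0.32 kg. Origin: centre of its eye (16 mm through hole in a round 36 mm end), on the underside; x runs from the eye to the hook, y to its left, z up. Laid on the mould its x points along the mould's y; the hook is swung clockwise seen from above, its mouth leading toward the mould's +x.
- hook_seat (a point): Point on the strap's underside, 100 mm from the eye, where the keeper pin's axis stands when hooked; axes as the strap's. The mouth opens to -y. Along the strap's y from here the pin meets the latch at about -25 mm, is past it at about 0, where the latch snaps shut, and is stopped by the back of the hook at +2 mm. Hooked, it has 14 mm of play.
- mouth (a point): Middle of the mouth on the strap's underside, where the latch lies (strap x = 100, y = -18 mm): 14 mm wide between the nose (strap x = 107 to 117, reaching y = -26) and the latch's hinge (x = 89, y = -18).
- grip (a point): Centre of the black bridge handle's bar on the strap (moves with it): bar 46 mm along the strap's x, 14 mm wide (y), 14 mm high, 56 mm from the eye and 37 mm above the strap's underside; 22 mm are free under the bar between its two feet.
- latch (a joint): Dark steel latch finger, 17.5 mm long, across the hook's mouth: 0 = shut, grows as it is pushed inward (stop at 1.35 rad). Its spring holds it shut; pushing the pin past it takes 2 to 8 N at the handle. It opens inward only.
- compound_bar: Bystander: loose white and green bar of polishing compound, 39 x 89 x 32 mm, origin centre of underside.
- mould_insert: Bystander: loose small bright mould insert, 40 x 56 x 26 mm, origin centre of underside.
- polish_stone: Bystander: loose brown polishing stone, 12 x 100 x 9 mm, origin centre of underside.
Not all that is in view belongs to the job. There is more than one size of the strap; the job needs the middle-sized.

How it is judged:
By the outcome, as a careful person would: the job done as asked, in the order asked, and still so for the second after the job is handed in, with the robot touching nothing.
It also fails if it takes over 61 s, if anything falls off the work surface, if the arm or the gripper's body presses on something with over 40 N, if the wrist force passes 120 N, or if a joint passes its speed limit or range.

### The arm

A 6-joint arm with a two-finger parallel gripper is mounted at the origin on a cart in front of the work surface, level with it; the furniture and walls round the work are solid. World frame = base frame: x ahead of the robot, y to its left, z up, the work surface at z = 0. Lengths are in m, angles in degrees, forces in N, time in s.
With the tool pointing down it reaches from about 0.325 to 0.75 m from the base axis. Payload 7.6 kg.
Tool frame: the origin (TCP) lies at the very end of the fingers, on their centre line; the grasp point (between the pads) lies 19 mm behind it; z points along the fingers, y is the line along which they close (so a half turn about z gives the same grasp; the last joint's range is limited). The gripper opens to 85 mm and grips with 20 to 120 N. Pads are 22 mm wide; open, the fingers measure 114 mm over their backs; the gripper's body (76 mm by 85 mm) begins 54 mm behind the grasp point. The pads swing forward as they close: fully open they stand 13 mm farther back than shut.
Start: joints at [67.133, 2.991, 80.254, -0, 96.75, -4.028], TCP at [0.17, 0.497, 0.191] pointing down, gripper open.
Joint ranges: [-166.34, 166.34], [-52.06, 124.39], [6.96, 135.62], [-60.46, 240.46], [14.63, 156.25], [-167.68, 167.68]. Speed limits (degrees/s): [147.25, 147.25, 172.46, 180, 180, 180].

### API

Orientations are given as a 3x3 rotation matrix whose columns are the frame's x, y, z axes.
In Python, from workcell import robot gives the robot as it stands.
- The arm moves only by the tool drive_tool, never from a script. Its argument "deltas" is one flat list of numbers, 7 for each row, row after row: the turn, a rotation vector about the tool's x, y, z in degrees, then the shift along the tool's x, y, z in m, then the gripper command: -1 is shut, 1 is fully open, values between are in proportion. In form: [wx, wy, wz, tx, ty, tz, gripper, wx, wy, wz, tx, ty, tz, gripper, ...]. A call has 1 to 5 rows; each row is the pose to reach, as a shift and turn from the pose commanded when the call began, along the tool's axes at that moment; what a row does not reach only later rows make up. A row lasts 1/8 s, in which the tool goes at most 62.5 mm and 10.7 degrees, less where a joint would pass 70% of its speed; a pose out of reach is approached as far as the arm can. A call with a gripper value outside its range is refused whole. The fingers move at their own pace and stop on an object; "grip_force" is the grip in N (left out, the last holds). Time passes only in rows, so rows that repeat a pose let the fingers close. It gives the time, the measured TCP pose, the force, the opening and the grip force at its end, in the units of the state.
- robot.state(): the state, without advancing time (a new reading comes with each control period).
- robot.camera(name): name is "scene" or "top" or "wrist"; returns a dict with "frame" (400x640x3 uint8, red, green, blue), "camera_matrix" (3x3 intrinsics, pixels), "dist_coeffs" ([k1, k2, p1, p2, k3] as OpenCV has them; the pictures are not rectified), "eye" and "attitude" of the camera in the world. Camera axes: x right, y down, z forward; pixel columns grow to the right and rows downward; lengths in m; the calibration is good to about 2 mm. A picture is of the moment at which its call begins. There is no depth.
- robot.hand_in(): hands the job in; it is judged then, once.
The state is a dict: "time_s": time; "q": joint angles; "joint_vel": joint speeds; "effort": joint torques, N m; "ee_pos": TCP position; "orientation": TCP orientation; "contact_force": force on the tool from outside, world axes, zero at the start; "moment": the same for the moment, N m; "opening": finger opening in m; "gripper_force": force on a finger pad.
Only numpy, scipy, OpenCV 4.12 (cv2) and the standard library are available. Lean on these libraries where they do the work, as an engineer would, in place of code of your own. Each camera call takes 0.05 s, during which the arm holds its last target. There are 200 camera calls.

## Working session

There is one attempt and no reset: what is moved stays moved. The work goes in short steps, Python scripts to look and compute and a tool call to move; the robot and the scene stay as the last step left them, time stands still between calls to the robot, and variables do not carry over. Pictures are saved under pics/ and viewed, at most 10 in all, crops included, and the job is handed in when it is done.

Besides the shell and the picture viewer there is one more tool, called after "Emit:" in YAML: its name, and indented under it one key for each argument. drive_tool: Moves the arm, as the interface text tells. Its arguments: {"type":"object","properties":{"deltas":{"type":"array","items":{"type":"number"}},"grip_force":{"type":"number"}},"required":["deltas"]}

```bash
mkdir -p pics; ls; python3 - <<'E'
from workcell import robot
import cv2,pickle
d={}
for n in("scene","top"):
    c=robot.camera(n);d[n]=c
    cv2.imwrite(f"pics/{n}0.png",c["frame"][:,:,::-1])
    print(n,c["camera_matrix"],c["dist_coeffs"],c["eye"],c["attitude"])
pickle.dump(d,open("d0.pkl","wb"))
print(robot.state())
E
```

```text
pics
scene [[488.00915536   0.         317.09259134]
 [  0.         488.00915536 197.86425922]
 [  0.           0.           1.        ]] [-0.1034584  0.         0.         0.         0.       ] [ 0.42600625 -0.24973372  0.95574977] [[ 0.98419796 -0.15217038  0.09054581]
 [-0.17623316 -0.79208286  0.58441989]
 [-0.01721161 -0.59114204 -0.80638381]]
top [[498.04698533   0.         318.41574666]
 [  0.         498.04698533 199.77447936]
 [  0.           0.           1.        ]] [0.05093486 0.         0.         0.         0.        ] [0.45206484 0.41379344 1.5028289 ] [[ 0.01847652 -0.99811592  0.05850843]
 [-0.99982462 -0.01862378 -0.00197262]
 [ 0.00305855 -0.05846172 -0.99828497]]
{'time_s': 0.1, 'q': array([ 6.71339711e+01,  3.02589057e+00,  8.03089797e+01, -6.74585472e-04,
        9.67508967e+01, -4.02685164e+00]), 'joint_vel': array([-0.02859167, -0.01232269, -0.23489221,  0.03005596,  0.04498852,
       -0.15645665]), 'effort': array([ 7.43093042e-04, -3.82579064e+01, -3.60986745e+01, -7.60625244e-05,
        4.70914747e-03,  4.53175097e-07]), 'ee_pos': array([0.16936797, 0.49656634, 0.19062021]), 'orientation': array([[-9.46428211e-01,  3.22913788e-01, -5.70894695e-04],
       [ 3.22914279e-01,  9.46427204e-01, -1.38382512e-03],
       [ 9.34540592e-05, -1.49404118e-03, -9.99998880e-01]]), 'contact_force': array([-0.60107227,  0.2749903 , -0.39621013]), 'moment': array([ 0.00580324, -0.01424014,  0.00894506]), 'gripper_force': 0.0, 'opening': 0.08560536429098448}
```

View pics/top0.png

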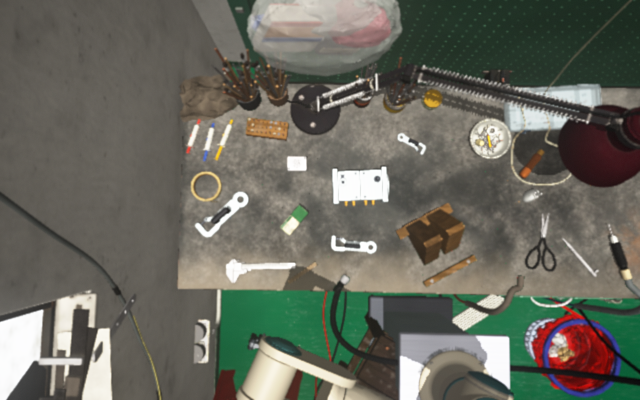

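View pics/scene0.png

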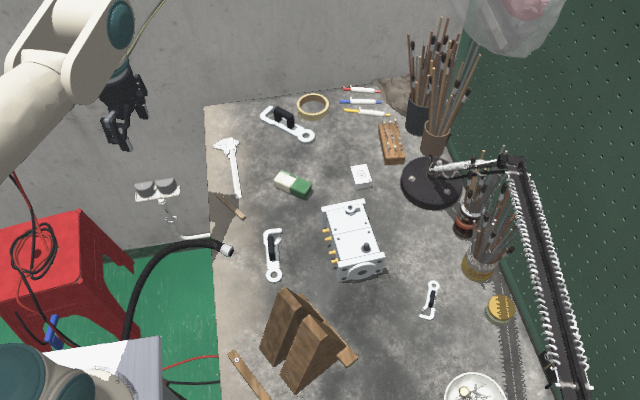

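Candidates for the strap in the top view are large (222,214), middle (354,245) and small (411,143). At about 3 mm/px the middle one comes to about 135 mm, so I choose it. I'll check that in close crops.

```bash
python3 - <<'E'
import cv2,pickle,numpy as np
d=pickle.load(open("d0.pkl","rb"))
def crop(n,x0,y0,w,h,s):
    f=d[n]["frame"][y0:y0+h,x0:x0+w,::-1]
    g=cv2.resize(f,None,fx=s,fy=s,interpolation=cv2.INTER_CUBIC)
    for i in range(0,w,10):
        cv2.line(g,(i*s,0),(i*s,5),(0,0,255),1);cv2.putText(g,str(x0+i),(i*s,14),0,.32,(0,0,255))
    for i in range(0,h,10):
        cv2.line(g,(0,i*s),(5,i*s),(0,0,255),1);cv2.putText(g,str(y0+i),(6,i*s+4),0,.32,(0,0,255))
    cv2.imwrite(f"pics/{n}_c.png",g)
crop("top",322,160,76,100,6)
crop("scene",255,190,135,100,5)
E
```

```text
(no output)
```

View pics/top_c.png

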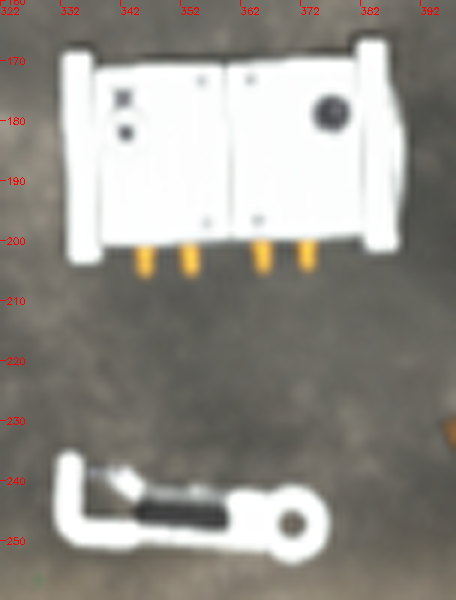

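View pics/scene_c.png

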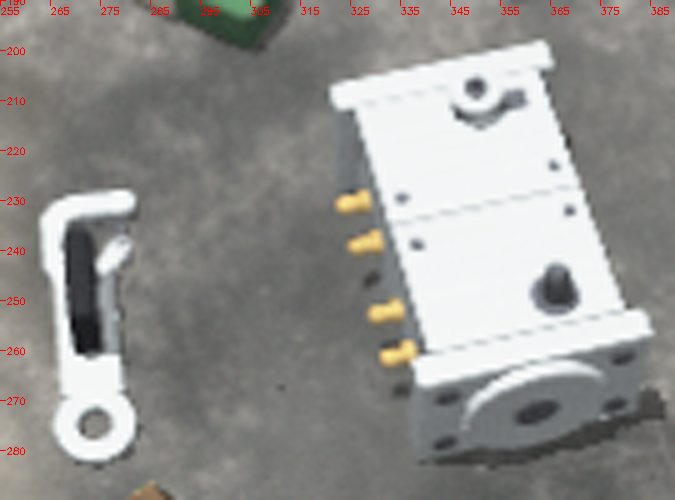

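```bash
cat > h.py <<'E'
import cv2,numpy as np
def ray(c,uv):
    p=cv2.undistortPoints(np.array([[uv]],float),c["camera_matrix"],c["dist_coeffs"])[0,0]
    return np.array(c["attitude"])@np.r_[p,1]
def atz(c,uv,z):
    r=ray(c,uv);e=np.array(c["eye"]);return e+r*(z-e[2])/r[2]
E
python3 - <<'E'
from h import *
import pickle
d=pickle.load(open("d0.pkl","rb"))
T=lambda x,y:((x+.5)/6-.5+322,(y+.5)/6-.5+160)
S=lambda x,y:((x+.5)/5-.5+255,(y+.5)/5-.5+190)
for k,n,p,z in [("eye",'top',T(293,523),.004),("eye",'scene',S(95,422),.004),
 ("bar ends",'top',T(137,513),.044),("bar",'top',T(228,517),.044),("bar",'scene',S(77,230),.044),("bar",'scene',S(87,350),.044),
 ("hook left",'top',T(57,500),.008),("nose end",'top',T(69,453),.008),("nose end",'scene',S(134,200),.008),
 ("stud",'top',T(331,113),.082),("studtip",'scene',S(557,268),.090),("studfoot",'scene',S(554,300),.070),
 ("keeper",'top',T(125,132),.087),("keeper",'scene',S(475,88),.087),("slot",'top',T(123,98),.070),("slot",'scene',S(512,98),.070),
 ("mould near L",'top',T(100,247),.07),("near R",'top',T(362,236),.07),("farL",'top',T(95,68),.07),("farR",'top',T(357,60),.07),
 ("nearL",'scene',S(355,110),.07),("nearR",'scene',S(427,352),.07),("farR",'scene',S(627,310),.07),("farL",'scene',S(540,70),.07),
 ("split n",'top',T(232,240),.07),("split f",'top',T(226,64),.07)]:
    print(k,n,atz(d[n],p,z).round(4)[:2])
E
```

```text
eye top [0.4019 0.2525]
eye scene [0.4034 0.2553]
bar ends top [0.4066 0.3326]
bar top [0.4055 0.2884]
bar scene [0.4085 0.3293]
bar scene [0.4054 0.2687]
hook left top [0.4112 0.3706]
nose end top [0.4346 0.365 ]
nose end scene [0.4357 0.3634]
stud top [0.5997 0.2451]
studtip scene [0.6017 0.2448]
studfoot scene [0.601  0.2413]
keeper top [0.5883 0.3435]
keeper scene [0.5886 0.3418]
slot top [0.6064 0.3439]
slot scene [0.6067 0.345 ]
mould near L top [0.5343 0.3538]
near R top [0.5419 0.2281]
farL top [0.6206 0.3576]
farR top [0.6268 0.2315]
nearL scene [0.5373 0.3517]
nearR scene [0.5438 0.227 ]
farR scene [0.6297 0.2309]
farL scene [0.6223 0.3575]
split n top [0.5388 0.2904]
split f top [0.6237 0.2945]
```

```bash
cat >> h.py <<'E'
import json
from math import *
def to(x,y,z,a,c=None):   # print rounded delta from commanded pose, store the rounded result
    x0,y0,z0,a0=c or json.load(open("cmd.json"))
    r=radians(a0);dx,dy=x-x0,y-y0
    tx=round(dx*cos(r)+dy*sin(r),4);ty=round(dx*sin(r)-dy*cos(r),4);tz=round(z0-z,4);wz=round(a0-a,1)
    print("wz,tx,ty,tz",wz,tx,ty,tz)
    n=[x0+tx*cos(r)+ty*sin(r),y0+tx*sin(r)-ty*cos(r),z0-tz,a0-wz]
    json.dump(n,open("cmd.json","w"));return n
def st():
    from workcell import robot
    s=robot.state();o=s["orientation"]
    print("t",s["time_s"],"p",s["ee_pos"].round(4),"a",round(degrees(atan2(o[1,0],o[0,0])),2),"z",o[:,2].round(3),"F",s["contact_force"].round(2),"M",s["moment"].round(2),"op",round(s["opening"],4))
E
python3 -c "
from h import *
print(to(.406,.310,.15,86.5,[.17,.497,.191,161.16]))"
```

```text
wz,tx,ty,tz 74.7 -0.2837 -0.1008 0.041
[0.40594951026858983, 0.309986207449791, 0.15, 86.46]
```

Emit:
drive_tool:
  deltas: [0, 0, 10, -0.04, -0.014, 0.005, 1, 0, 0, 20, -0.08, -0.028, 0.01, 1, 0, 0, 30, -0.12, -0.042, 0.015, 1, 0, 0, 40, -0.16, -0.056, 0.02, 0.5, 0, 0, 40, -0.16, -0.056, 0.02, 0.2]

```text
time_s: 0.72
ee_pos: [0.3042, 0.3905, 0.1705]
orientation: [[-0.513, 0.858, -0.001], [0.858, 0.513, -0.001], [-0.001, -0.001, -1.0]]
contact_force: [0.0, 0.4, -0.2]
opening: 0.052
gripper_force: 0.0
```

```bash
python3 -c "
from h import *
st()
a=161.16;r=radians(a);tx,ty=-.16,-.056
c=[.17+tx*cos(r)+ty*sin(r),.497+tx*sin(r)-ty*cos(r),.171,a-40];print(c)
print(to(.406,.310,.15,86.5,c))"
```

```text
t 0.725 p [0.3042 0.3905 0.1705] a 120.89 z [-0.001 -0.001 -1.   ] F [ 0.02  0.35 -0.16] M [ 0.02  0.04 -0.03] op 0.052
[0.3033439631469036, 0.39233201304946563, 0.171, 121.16]
wz,tx,ty,tz 34.7 -0.1236 0.0452 0.021
[0.405977079079404, 0.30995213981585396, 0.15000000000000002, 86.46]
```

Tracking agrees with the commands.

Emit:
drive_tool:
  deltas: [0, 0, 10, -0.035, 0.013, 0.006, 0.2, 0, 0, 20, -0.07, 0.026, 0.012, 0.2, 0, 0, 30, -0.105, 0.038, 0.018, 0.2, 0, 0, 34.7, -0.1236, 0.0452, 0.021, 0.2, 0, 0, 34.7, -0.1236, 0.0452, 0.021, 0.2]

```text
time_s: 1.35
ee_pos: [0.4055, 0.3097, 0.1499]
orientation: [[0.061, 0.998, -0.001], [0.998, -0.061, -0.0], [-0.0, -0.001, -1.0]]
contact_force: [-0.1, 0.2, 0.6]
opening: 0.0514
gripper_force: 0.0
```

```bash
python3 - <<'E'
from h import *
from workcell import robot
import pickle
st()
c=robot.camera("wrist");pickle.dump(c,open("w1.pkl","wb"))
cv2.imwrite("pics/w1.png",c["frame"][:,:,::-1]);print(c["eye"],c["attitude"]);st()
E
```

```text
t 1.35 p [0.4055 0.3097 0.1499] a 86.5 z [-0.001 -0.    -1.   ] F [-0.05  0.16  0.64] M [-0.01  0.04  0.01] op 0.0514
[0.41153248 0.39070598 0.3321517 ] [[ 0.99815334 -0.05724959 -0.02030726]
 [-0.06073366 -0.94688407 -0.31578786]
 [-0.0011499   0.31643804 -0.94861248]]
t 1.4 p [0.405  0.3103 0.1502] a 86.6 z [-0.001  0.    -1.   ] F [0.02 0.26 0.64] M [ 0.06 -0.04 -0.01] op 0.051
```

View pics/w1.png

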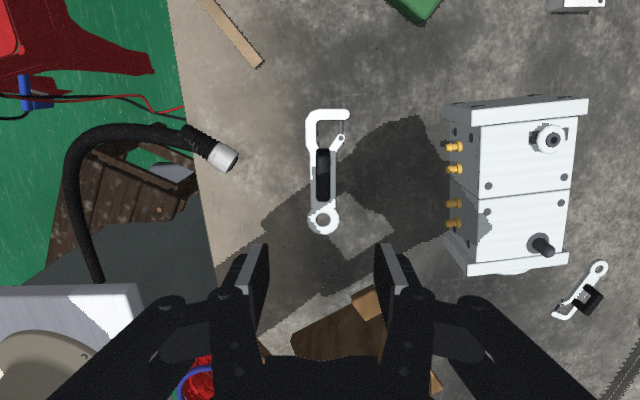

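```bash
python3 - <<'E'
from h import *
import pickle
c=pickle.load(open("w1.pkl","rb"))
for k,p,z in [("eye",(322.5,220),.004),("bar far",(323,149.5),.044),("bar near",(323,201),.044),("nose",(349,115),.008),("keeper",(552,140),.087),("studtip",(549,250),.09),("studfoot",(533,240),.07),
 ("nearL",(480,122),.07),("nearR",(478,264),.07),("farL",(578,115),.07),("farR",(567,252),.07)]:
    print(k,atz(c,p,z).round(4)[:2])
E
```

```text
eye [0.4041 0.2489]
bar far [0.4095 0.3347]
bar near [0.4066 0.2856]
nose [0.4367 0.3604]
keeper [0.589  0.3409]
studtip [0.6006 0.2451]
studfoot [0.5984 0.2449]
nearL [0.5377 0.3551]
nearR [0.5484 0.2235]
farL [0.6213 0.3573]
farR [0.635  0.2294]
```

```bash
python3 -c "
from h import *
print(to(.407,.310,.02,86.5))"
```

```text
wz,tx,ty,tz -0.0 0.0001 0.001 0.13
[0.40698134555008375, 0.30999020365523494, 0.020000000000000018, 86.46]
```

Emit:
drive_tool:
  deltas: [0, 0, 0, 0, 0.001, 0.05, 0.2, 0, 0, 0, 0, 0.001, 0.09, 0.2, 0, 0, 0, 0, 0.001, 0.115, 0.2, 0, 0, 0, 0, 0.001, 0.13, 0.2, 0, 0, 0, 0, 0.001, 0.13, 0.2]
  grip_force: 60

```text
time_s: 2.02
ee_pos: [0.4057, 0.3102, 0.02]
orientation: [[0.06, 0.998, -0.001], [0.998, -0.06, -0.001], [-0.001, -0.001, -1.0]]
contact_force: [-0.3, 0.4, 0.5]
opening: 0.0512
gripper_force: 0.0
```

Emit:
drive_tool:
  deltas: [0, 0, 0, 0, 0, 0, -0.2, 0, 0, 0, 0, 0, 0, -0.6, 0, 0, 0, 0, 0, 0, -1, 0, 0, 0, 0, 0, 0, -1, 0, 0, 0, 0, 0, 0, -1]
  grip_force: 60

```text
time_s: 2.65
ee_pos: [0.4065, 0.3098, 0.0205]
orientation: [[0.062, 0.998, 0.0], [0.998, -0.062, 0.0], [0.0, 0.0, -1.0]]
contact_force: [0.2, -0.7, -0.7]
opening: -0.0003
gripper_force: 0.0
```

```bash
python3 -c "
from h import *
st()"
```

```text
t 2.65 p [0.4065 0.3098 0.0205] a 86.46 z [ 0.  0. -1.] F [ 0.22 -0.7  -0.69] M [-0.04 -0.   -0.07] op -0.0003
```

```bash
python3 - <<'E'
from workcell import robot
import cv2,numpy as np,pickle
w=robot.camera("wrist");s=robot.camera("scene");t=robot.camera("top")
pickle.dump((w,s,t),open("w2.pkl","wb"))
a=cv2.resize(w["frame"],(480,300),interpolation=cv2.INTER_AREA)
b=cv2.resize(s["frame"][190:300,240:400],None,fx=3,fy=3,interpolation=2)
cr=cv2.resize(w["frame"][130:330,230:430],(300,300))
e=cv2.resize(t["frame"][225:275,315:405],(320,178),interpolation=2)
g=np.zeros((630,800,3),np.uint8);g[:300,:480]=a;g[:300,480:780]=cr;g[300:630,:480]=b;g[300:478,480:]=e
cv2.imwrite("pics/w2.png",g[:600,:,::-1])
E
```

```text
(no output)
```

View pics/w2.png

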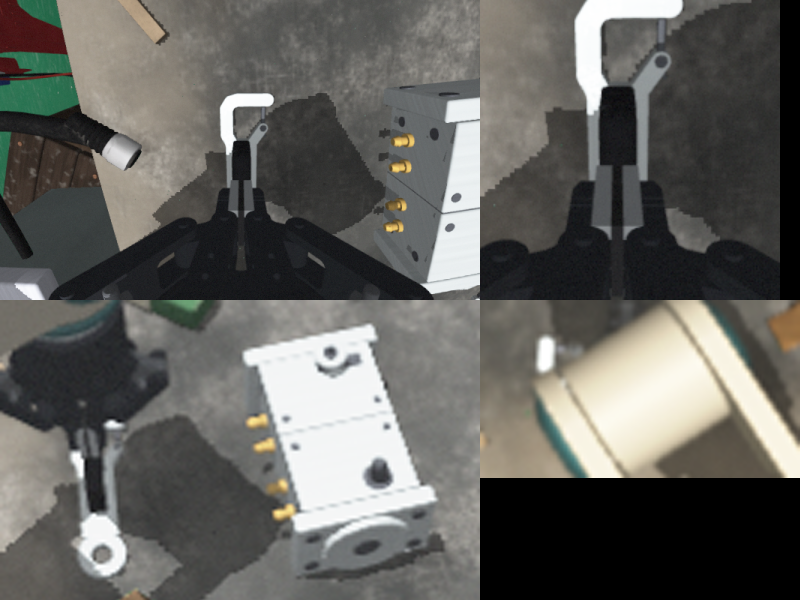

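```bash
python3 - <<'E'
from h import *
import pickle
w,s,t=pickle.load(open("w2.pkl","rb"))
w1=pickle.load(open("w1.pkl","rb"))
def proj(c,p):
    R=np.array(c["attitude"]);e=np.array(c["eye"])
    pc=R.T@(np.array(p)-e)
    return cv2.projectPoints(pc.reshape(1,1,3),np.zeros(3),np.zeros(3),c["camera_matrix"],c["dist_coeffs"])[0].ravel().round(1)
print("w eye",w["eye"])
for z in(.02,.04,.06,.08,.1):print(z,"wrist",proj(w,(.4065,.31,z)),"scene",proj(s,(.4065,.31,z)))
print("hover", [ (z,proj(w1,(.4055,.31,z))) for z in (.15,.17,.19,.21)])
print([ (z,proj(w1,(.4055-.026,.31,z)),proj(w1,(.4055+.026,.31,z))) for z in (.15,.163,.19)])
g=np.hstack([cv2.resize(w["frame"][150:300,270:370],(400,600),interpolation=2),cv2.resize(s["frame"][200:290,240:300],(400,600),interpolation=2)])
cv2.imwrite("pics/w3.png",g[:,:,::-1])
E
```

```text
w eye [0.41244709 0.39069831 0.20279711]
0.02 wrist [319.5 222.9] scene [271.2 248.7]
0.04 wrist [319.3 237.6] scene [270.4 244.1]
0.06 wrist [319.1 255.6] scene [269.5 239.3]
0.08 wrist [318.8 278.3] scene [268.6 234.4]
0.1 wrist [318.5 307.8] scene [267.6 229.3]
hover [(0.15, array([319.6, 223.2])), (0.17, array([319.4, 237.9])), (0.19, array([319.1, 256.1])), (0.21, array([318.8, 279. ]))]
[(0.15, array([277.3, 225.5]), array([362.1, 220.8])), (0.163, array([274.4, 234.8]), array([364.8, 229.9])), (0.19, array([267. , 258.7]), array([371.6, 253.2]))]
```

View pics/w3.png

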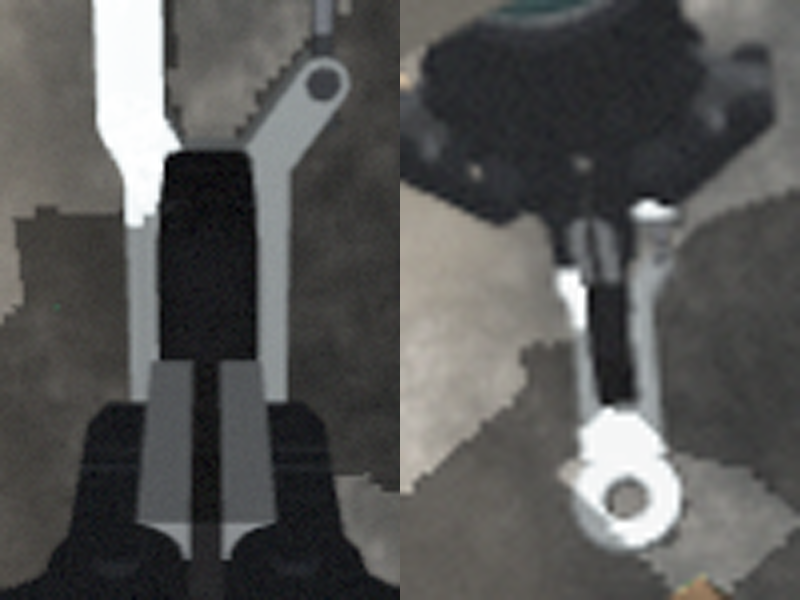

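```bash
python3 - <<'E'
from h import *
import pickle
w,s,t=pickle.load(open("w2.pkl","rb"))
def proj(c,p):
    R=np.array(c["attitude"]);e=np.array(c["eye"])
    pc=R.T@(np.array(p)-e)
    return cv2.projectPoints(pc.reshape(1,1,3),np.zeros(3),np.zeros(3),c["camera_matrix"],c["dist_coeffs"])[0].ravel().round(1)
print("want wrist row 240 (front y+11), scene row 242 (y-11)")
for yc in(.29,.30,.31,.32):
  print(yc,[(z,proj(w,(.4065,yc+.011,z))[1],proj(s,(.4065,yc-.011,z))[1]) for z in(.02,.03,.04,.05,.06,.07,.08)])
print("bar ends wrist",proj(w,(.409,.333,.044)),proj(w,(.406,.287,.044)),"scene",proj(s,(.409,.333,.044)),proj(s,(.406,.287,.044)))
E
```

```text
want wrist row 240 (front y+11), scene row 242 (y-11)
0.29 [(0.02, np.float64(236.2), np.float64(260.8)), (0.03, np.float64(243.7), np.float64(258.6)), (0.04, np.float64(251.9), np.float64(256.3)), (0.05, np.float64(261.0), np.float64(254.0)), (0.06, np.float64(271.2), np.float64(251.6)), (0.07, np.float64(282.6), np.float64(249.2)), (0.08, np.float64(295.4), np.float64(246.8))]
0.3 [(0.02, np.float64(221.4), np.float64(256.9)), (0.03, np.float64(228.3), np.float64(254.6)), (0.04, np.float64(235.9), np.float64(252.3)), (0.05, np.float64(244.4), np.float64(250.0)), (0.06, np.float64(253.8), np.float64(247.6)), (0.07, np.float64(264.4), np.float64(245.2)), (0.08, np.float64(276.4), np.float64(242.8))]
0.31 [(0.02, np.float64(206.2), np.float64(253.0)), (0.03, np.float64(212.4), np.float64(250.7)), (0.04, np.float64(219.3), np.float64(248.4)), (0.05, np.float64(227.0), np.float64(246.0)), (0.06, np.float64(235.6), np.float64(243.6)), (0.07, np.float64(245.3), np.float64(241.2)), (0.08, np.float64(256.3), np.float64(238.7))]
0.32 [(0.02, np.float64(190.5), np.float64(249.1)), (0.03, np.float64(196.0), np.float64(246.8)), (0.04, np.float64(202.1), np.float64(244.5)), (0.05, np.float64(209.0), np.float64(242.1)), (0.06, np.float64(216.6), np.float64(239.7)), (0.07, np.float64(225.3), np.float64(237.3)), (0.08, np.float64(235.2), np.float64(234.8))]
bar ends wrist [321.3 200.9] [321.  277.2] scene [270.  234.1] [271.2 252.2]
```

The measurements put the real finger ends about 45 mm above the reported TCP, above the bar, which explains the empty grip. I'll open and go down in small felt steps.

Emit:
drive_tool:
  deltas: [0, 0, 0, 0, 0, 0, 0.2, 0, 0, 0, 0, 0, 0, 0.2, 0, 0, 0, 0, 0, 0, 0.2, 0, 0, 0, 0, 0, 0.005, 0.2, 0, 0, 0, 0, 0, 0.01, 0.2]

```text
time_s: 3.42
ee_pos: [0.4064, 0.3098, 0.0099]
orientation: [[0.062, 0.998, -0.0], [0.998, -0.062, -0.0], [-0.0, -0.0, -1.0]]
contact_force: [0.4, -0.8, 0.2]
opening: 0.0512
gripper_force: 0.0
```

```bash
python3 -c "
from h import *
st()
from workcell import robot
c=robot.camera('wrist');s=robot.camera('scene')
g=np.hstack([cv2.resize(c['frame'][130:330,230:410],(540,600)),cv2.resize(s['frame'][200:290,240:279],(260,600),interpolation=2)])
cv2.imwrite('pics/w4.png',g[:,:,::-1])"
```

```text
t 3.425 p [0.4064 0.3098 0.0099] a 86.46 z [-0. -0. -1.] F [ 0.45 -0.75  0.23] M [-0.02 -0.01 -0.06] op 0.0512
```

View pics/w4.png

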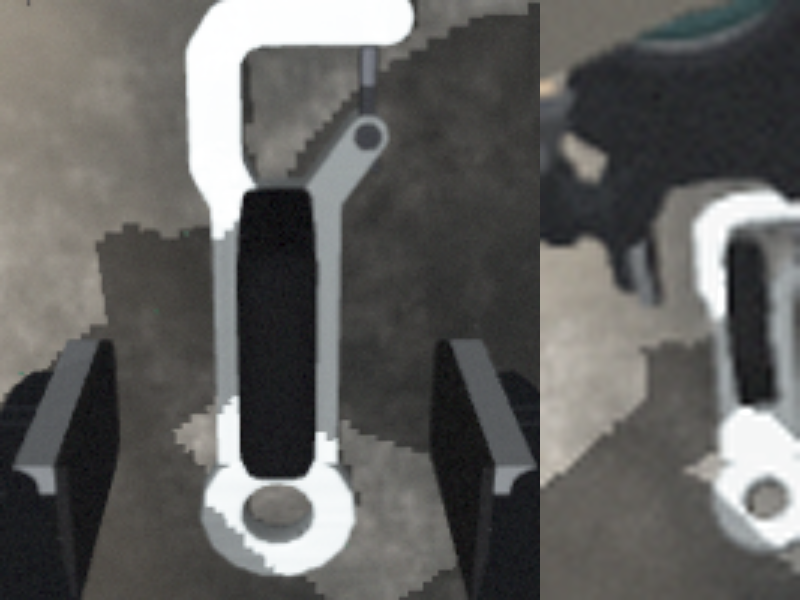

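The picture shows the finger ends still well above the bar, at about z 0.06, with the whole bar lying between the pads. I'll keep going down in felt steps.

Emit:
drive_tool:
  deltas: [0, 0, 0, 0, 0, 0.005, 0.2, 0, 0, 0, 0, 0, 0.01, 0.2, 0, 0, 0, 0, 0, 0.015, 0.2, 0, 0, 0, 0, 0, 0.02, 0.2, 0, 0, 0, 0, 0, 0.02, 0.2]

```text
time_s: 4.15
ee_pos: [0.4062, 0.3096, -0.0101]
orientation: [[0.062, 0.998, -0.001], [0.998, -0.062, -0.0], [-0.001, -0.001, -1.0]]
contact_force: [-0.5, 0.5, 0.8]
opening: 0.0514
gripper_force: 0.0
```

Emit:
drive_tool:
  deltas: [0, 0, 0, 0, 0, 0.003, 0.2, 0, 0, 0, 0, 0, 0.006, 0.2, 0, 0, 0, 0, 0, 0.009, 0.2, 0, 0, 0, 0, 0, 0.012, 0.2, 0, 0, 0, 0, 0, 0.012, 0.2]

```text
time_s: 4.78
ee_pos: [0.4063, 0.3097, -0.0219]
orientation: [[0.062, 0.998, -0.001], [0.998, -0.062, -0.0], [-0.0, -0.001, -1.0]]
contact_force: [0.3, 0.3, 0.1]
opening: 0.0514
gripper_force: 0.0
```

```bash
python3 -c "
from h import *
import pickle
st()
from workcell import robot
c=robot.camera('wrist');s=robot.camera('scene')
pickle.dump((c,s),open('w5.pkl','wb'))
g=np.hstack([cv2.resize(c['frame'][130:330,230:410],(540,600)),cv2.resize(s['frame'][200:290,240:279],(260,600),interpolation=2)])
cv2.imwrite('pics/w5.png',g[:,:,::-1])"
```

```text
t 4.775 p [ 0.4063  0.3097 -0.0219] a 86.46 z [-0.001 -0.    -1.   ] F [0.31 0.3  0.06] M [ 0.02  0.03 -0.01] op 0.0514
```

View pics/w5.png

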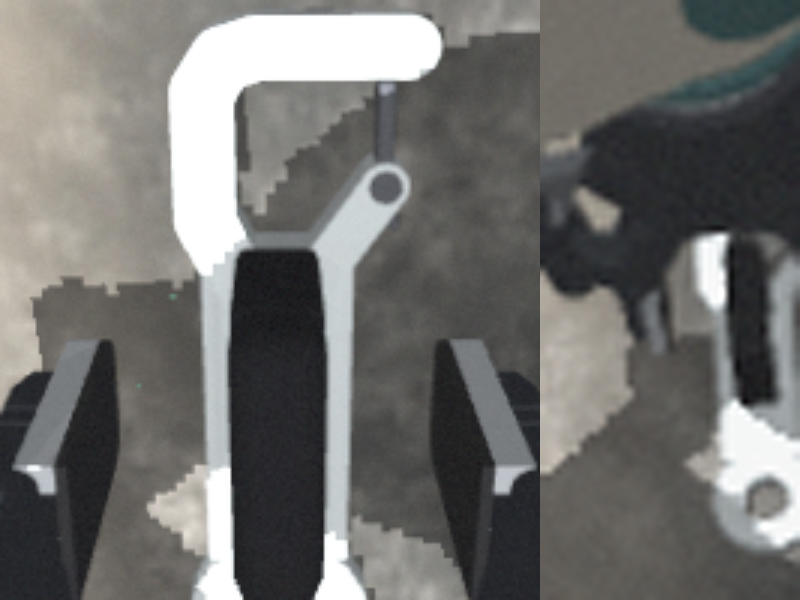

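Bar and pad scale now put the finger ends about 18 mm below the bar's top, at z around 0.025, so closing should grip the bar. Reported TCP z is about 45 mm too low.

Emit:
drive_tool:
  deltas: [0, 0, 0, 0, 0, 0, -0.2, 0, 0, 0, 0, 0, 0, -0.6, 0, 0, 0, 0, 0, 0, -1, 0, 0, 0, 0, 0, 0, -1, 0, 0, 0, 0, 0, 0, -1]
  grip_force: 60

```text
time_s: 5.5
ee_pos: [0.4068, 0.3099, -0.0213]
orientation: [[0.062, 0.998, 0.001], [0.998, -0.062, 0.0], [0.0, 0.001, -1.0]]
contact_force: [1.9, -0.5, 1.6]
opening: 0.0129
gripper_force: 59.2
```

```bash
python3 -c "
from h import *
st()"
```

```text
t 5.5 p [ 0.4068  0.3099 -0.0213] a 86.46 z [ 0.001  0.    -1.   ] F [ 1.87 -0.49  1.56] M [-0.04 -0.3  -0.02] op 0.0129
```

```bash
python3 -c "
from h import *
c=[.40698,.30999,-.022,86.46]
n=to(.40698,.30999,.108,86.46,c)
print(to(.567,.2908,.108,126.0))"
```

```text
wz,tx,ty,tz 0.0 0.0 0.0 -0.13
wz,tx,ty,tz -39.5 -0.0093 0.1609 0.0
[0.5669987605906179, 0.29077291752001583, 0.10800000000000001, 125.96]
```

Emit:
drive_tool:
  deltas: [0, 0, 0, 0, 0, -0.01, -1, 0, 0, 0, 0, 0, -0.04, -1, 0, 0, 0, 0, 0, -0.08, -1, 0, 0, 0, 0, 0, -0.115, -1, 0, 0, 0, 0, 0, -0.13, -1]

```text
time_s: 6.12
ee_pos: [0.4069, 0.3102, 0.1105]
orientation: [[0.062, 0.998, 0.002], [0.998, -0.062, 0.002], [0.002, 0.002, -1.0]]
contact_force: [0.2, 0.2, -3.8]
opening: 0.0125
gripper_force: 59.0
```

Emit:
drive_tool:
  deltas: [0, 0, -8, -0.002, 0.03, 0, -1, 0, 0, -16, -0.004, 0.065, 0, -1, 0, 0, -24, -0.006, 0.1, 0, -1, 0, 0, -32, -0.008, 0.135, 0, -1, 0, 0, -39.5, -0.0093, 0.1609, 0, -1]

```text
time_s: 6.75
ee_pos: [0.5669, 0.2899, 0.1063]
orientation: [[-0.59, 0.807, -0.003], [0.807, 0.59, -0.001], [0.001, -0.003, -1.0]]
contact_force: [-0.8, 0.5, -3.6]
opening: 0.0129
gripper_force: 59.1
```

Emit:
drive_tool:
  deltas: [0, 0, 0, 0, 0, 0, -1, 0, 0, 0, 0, 0, 0, -1, 0, 0, 0, 0, 0, 0, -1]

```text
time_s: 7.12
ee_pos: [0.5656, 0.2909, 0.1082]
orientation: [[-0.587, 0.809, -0.001], [0.809, 0.587, -0.0], [0.0, -0.001, -1.0]]
contact_force: [-0.4, 0.2, -3.4]
opening: 0.0126
gripper_force: 59.5
```

```bash
python3 - <<'E'
from h import *
from workcell import robot
import pickle
st()
c=robot.camera("scene");t=robot.camera("top");w=robot.camera("wrist");pickle.dump((c,t,w),open("p6.pkl","wb"))
def proj(c,p):
    R=np.array(c["attitude"]);e=np.array(c["eye"]);pc=R.T@(np.array(p)-e)
    return cv2.projectPoints(pc.reshape(1,1,3),np.zeros(3),np.zeros(3),c["camera_matrix"],c["dist_coeffs"])[0].ravel().round(1)
for n,k in(("scene",c),("top",t),("wrist",w)):
    print(n,"eye pred",proj(k,(.6003,.2449,.134)),"keeper",proj(k,(.5886,.3424,.087)))
f=lambda im,x,y,W,H,s:cv2.resize(im["frame"][y:y+H,x:x+W],(W*s,H*s),interpolation=2)
A=f(c,320,190,80,100,5);B=f(w,220,130,200,250,2)
g=np.zeros((500,800,3),np.uint8);g[:,:400]=A;g[:,400:]=B
cv2.imwrite("pics/p6.png",g[:,:,::-1])
E
```

```text
t 7.125 p [0.5656 0.2909 0.1082] a 125.96 z [-0.001 -0.    -1.   ] F [-0.37  0.19 -3.44] M [ 0.01 -0.06  0.03] op 0.0126
scene eye pred [366.7 231.8] keeper [349.6 207. ]
top eye pred [379.1 176.3] keeper [342.8 181.5]
wrist eye pred [321.2 327.6] keeper [395. 169.]
```

View pics/p6.png

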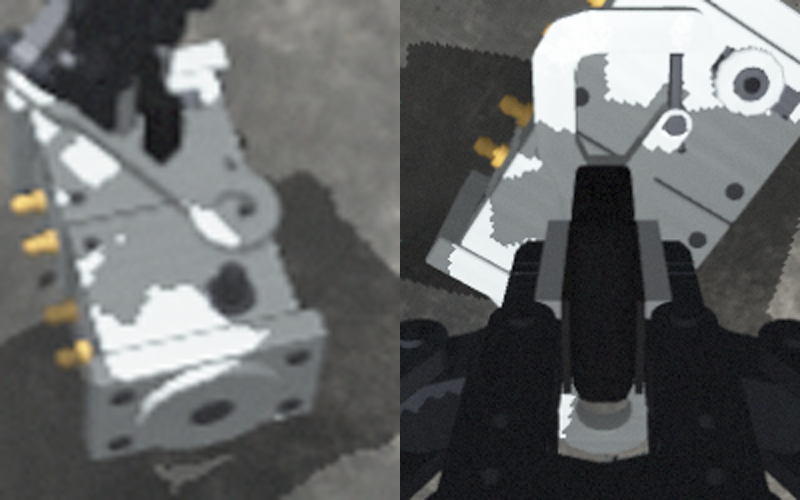

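The picture shows the strap held level, with the eye at about (367,232) in the scene view against a predicted (366.7,231.8), and the hook well to the near side of the keeper. Now lowering.

Emit:
drive_tool:
  deltas: [0, 0, 0, 0, 0, 0.012, -1, 0, 0, 0, 0, 0, 0.024, -1, 0, 0, 0, 0, 0, 0.036, -1, 0, 0, 0, 0, 0, 0.038, -1, 0, 0, 0, 0, 0, 0.038, -1]

```text
time_s: 7.9
ee_pos: [0.5666, 0.2906, 0.0703]
orientation: [[-0.587, 0.809, -0.0], [0.809, 0.587, 0.0], [0.0, -0.0, -1.0]]
contact_force: [0.1, 1.0, -3.3]
opening: 0.0131
gripper_force: 59.4
```

Emit:
drive_tool:
  deltas: [0, 0, 0, 0, 0, 0.002, -1, 0, 0, 0, 0, 0, 0.004, -1, 0, 0, 0, 0, 0, 0.006, -1, 0, 0, 0, 0, 0, 0.008, -1, 0, 0, 0, 0, 0, 0.008, -1]

```text
time_s: 8.52
ee_pos: [0.5664, 0.2905, 0.0621]
orientation: [[-0.587, 0.809, -0.0], [0.809, 0.587, -0.0], [0.0, -0.0, -1.0]]
contact_force: [-0.0, -0.0, -3.2]
opening: 0.0132
gripper_force: 59.5
```

```bash
python3 -c "
from h import *
st()"
```

```text
t 8.525 p [0.5664 0.2905 0.0621] a 125.96 z [-0. -0. -1.] F [-0.04 -0.02 -3.24] M [ 0.05  0.05 -0.  ] op 0.0132
```

Emit:
drive_tool:
  deltas: [0, 0, 0, 0, 0, 0.002, -1, 0, 0, 0, 0, 0, 0.004, -1, 0, 0, 0, 0, 0, 0.006, -1, 0, 0, 0, 0, 0, 0.008, -1, 0, 0, 0, 0, 0, 0.008, -1]

```text
time_s: 9.15
ee_pos: [0.5664, 0.2905, 0.0541]
orientation: [[-0.587, 0.809, -0.0], [0.809, 0.587, -0.0], [0.0, -0.0, -1.0]]
contact_force: [0.8, 0.1, -3.8]
opening: 0.0125
gripper_force: 59.5
```

Emit:
drive_tool:
  deltas: [0, 0, 0, 0, 0, 0.001, -1, 0, 0, 0, 0, 0, 0.002, -1, 0, 0, 0, 0, 0, 0.003, -1, 0, 0, 0, 0, 0, 0.004, -1, 0, 0, 0, 0, 0, 0.004, -1]

```text
time_s: 9.78
ee_pos: [0.5665, 0.2906, 0.0503]
orientation: [[-0.587, 0.809, -0.0], [0.809, 0.587, -0.0], [0.0, -0.0, -1.0]]
contact_force: [0.4, 0.6, -3.9]
opening: 0.0128
gripper_force: 59.5
```

```bash
python3 -c "
from h import *
st()"
```

```text
t 9.775 p [0.5665 0.2906 0.0503] a 125.97 z [-0. -0. -1.] F [ 0.4   0.65 -3.91] M [0.04 0.03 0.04] op 0.0128
```

Emit:
drive_tool:
  deltas: [0, 0, 0, 0, 0, 0.0005, -1, 0, 0, 0, 0, 0, 0.001, -1, 0, 0, 0, 0, 0, 0.0015, -1, 0, 0, 0, 0, 0, 0.0015, -1]

```text
time_s: 10.28
ee_pos: [0.5665, 0.2906, 0.0489]
orientation: [[-0.587, 0.809, -0.0], [0.809, 0.587, 0.0], [0.0, 0.0, -1.0]]
contact_force: [-0.4, 0.2, -3.7]
opening: 0.0129
gripper_force: 59.5
```

Emit:
drive_tool:
  deltas: [0, 0, 0, 0, 0, 0.0005, -1, 0, 0, 0, 0, 0, 0.0005, -1, 0, 0, 0, 0, 0, 0.0005, -1]

```text
time_s: 10.65
ee_pos: [0.5666, 0.2906, 0.0487]
orientation: [[-0.587, 0.809, 0.0], [0.809, 0.587, 0.0], [-0.0, 0.0, -1.0]]
contact_force: [-1.2, 0.1, -1.9]
opening: 0.0126
gripper_force: 59.8
```

Emit:
drive_tool:
  deltas: [0, 0, 0, 0, 0, 0.0005, -1, 0, 0, 0, 0, 0, 0.0005, -1, 0, 0, 0, 0, 0, 0.0005, -1]

```text
time_s: 11.02
ee_pos: [0.5667, 0.2907, 0.0486]
orientation: [[-0.587, 0.809, 0.001], [0.809, 0.587, 0.0], [-0.0, 0.001, -1.0]]
contact_force: [-2.8, -1.4, 5.6]
opening: 0.013
gripper_force: 60.7
```

Emit:
drive_tool:
  deltas: [0, 0, 0, 0, 0, -0.0012, -1, 0, 0, 0, 0, 0, -0.0012, -1, 0, 0, 0, 0, 0, -0.0012, -1]

```text
time_s: 11.4
ee_pos: [0.5665, 0.2906, 0.0487]
orientation: [[-0.587, 0.809, -0.0], [0.809, 0.587, 0.0], [0.0, -0.0, -1.0]]
contact_force: [-0.1, 0.1, -1.4]
opening: 0.0128
gripper_force: 59.7
```

Emit:
drive_tool:
  deltas: [0, 0, 2, 0, 0.002, 0, -1, 0, 0, 4, -0.0001, 0.004, 0, -1, 0, 0, 6, -0.0003, 0.0059, 0, -1, 0, 0, 8, -0.0006, 0.0079, 0, -1, 0, 0, 8, -0.0006, 0.0079, 0, -1]

```text
time_s: 12.02
ee_pos: [0.5733, 0.2948, 0.049]
orientation: [[-0.468, 0.884, -0.0], [0.884, 0.468, 0.0], [0.0, -0.0, -1.0]]
contact_force: [-0.0, 0.3, -3.5]
opening: 0.0127
gripper_force: 59.5
```

```bash
python3 - <<'E'
from h import *
st()
a=radians(117.96);print("eye",.0567*-cos(a),.0567*-sin(a))
E
```

```text
t 12.025 p [0.5733 0.2948 0.049 ] a 117.93 z [-0.  0. -1.] F [-0.04  0.27 -3.52] M [ 0.02 -0.01  0.05] op 0.0127
eye 0.026584080468843804 -0.050081699907511504
```

Emit:
drive_tool:
  deltas: [0, 0, 2, 0, 0.002, 0, -1, 0, 0, 4, -0.0001, 0.004, 0, -1, 0, 0, 5, -0.0002, 0.0049, 0, -1, 0, 0, 5, -0.0002, 0.0049, 0, -1]

```text
time_s: 12.52
ee_pos: [0.5777, 0.2969, 0.0491]
orientation: [[-0.39, 0.921, -0.0], [0.921, 0.39, 0.0], [0.0, 0.0, -1.0]]
contact_force: [-0.3, 0.1, -3.3]
opening: 0.0131
gripper_force: 59.6
```

Emit:
drive_tool:
  deltas: [0, 0, 1, 0, 0.001, 0, -1, 0, 0, 2, 0, 0.002, 0, -1, 0, 0, 3, -0.0001, 0.003, 0, -1, 0, 0, 4, -0.0001, 0.004, 0, -1, 0, 0, 4, -0.0001, 0.004, 0, -1]

```text
time_s: 13.15
ee_pos: [0.5808, 0.2979, 0.0489]
orientation: [[-0.324, 0.946, -0.002], [0.946, 0.324, -0.001], [-0.0, -0.002, -1.0]]
contact_force: [-4.0, -2.6, -2.3]
opening: 0.0129
gripper_force: 59.8
```

```bash
python3 - <<'E'
from h import *
st()
E
```

```text
t 13.15 p [0.5808 0.2979 0.0489] a 108.93 z [-0.002 -0.001 -1.   ] F [-3.95 -2.63 -2.32] M [-0.37  0.77  0.3 ] op 0.0129
```

Emit:
drive_tool:
  deltas: [0, 0, 0.5, 0, 0.0005, 0, -1, 0, 0, 1, 0, 0.001, 0, -1, 0, 0, 1.5, 0, 0.0015, 0, -1, 0, 0, 2, 0, 0.002, 0, -1, 0, 0, 2, 0, 0.002, 0, -1]

```text
time_s: 13.78
ee_pos: [0.5823, 0.2982, 0.0487]
orientation: [[-0.291, 0.957, -0.003], [0.957, 0.291, -0.002], [-0.001, -0.003, -1.0]]
contact_force: [-6.1, -4.4, -1.7]
opening: 0.0129
gripper_force: 59.9
```

```bash
python3 - <<'E'
from h import *
st()
E
```

```text
t 13.775 p [0.5823 0.2982 0.0487] a 106.94 z [-0.003 -0.002 -1.   ] F [-6.14 -4.35 -1.66] M [-0.66  1.04  0.38] op 0.0129
```

Emit:
drive_tool:
  deltas: [0, 0, 0.5, 0, 0.0005, 0, -1, 0, 0, 1, 0, 0.001, 0, -1, 0, 0, 1.5, 0, 0.0015, 0, -1, 0, 0, 2, 0, 0.002, 0, -1, 0, 0, 2, 0, 0.002, 0, -1]

```text
time_s: 14.4
ee_pos: [0.5848, 0.2991, 0.0487]
orientation: [[-0.258, 0.966, -0.001], [0.966, 0.258, -0.001], [-0.001, -0.002, -1.0]]
contact_force: [-3.9, -2.6, -2.9]
opening: 0.0134
gripper_force: 59.7
```

```bash
python3 - <<'E'
from h import *
from workcell import robot
import pickle
st()
c=robot.camera("scene");pickle.dump(c,open("p7.pkl","wb"))
E
```

```text
t 14.4 p [0.5848 0.2991 0.0487] a 104.93 z [-0.001 -0.001 -1.   ] F [-3.9  -2.58 -2.92] M [-0.51  0.83  0.18] op 0.0134
```

Force has dropped while the swing progresses, so the latch is opening. Continuing.

Emit:
drive_tool:
  deltas: [0, 0, 0.5, 0, 0.0005, 0, -1, 0, 0, 1, 0, 0.001, 0, -1, 0, 0, 1.5, 0, 0.0015, 0, -1, 0, 0, 2, 0, 0.002, 0, -1, 0, 0, 2, 0, 0.002, 0, -1]

```text
time_s: 15.08
ee_pos: [0.5873, 0.3, 0.049]
orientation: [[-0.224, 0.975, 0.0], [0.975, 0.224, -0.0], [-0.0, 0.0, -1.0]]
contact_force: [-2.7, -3.1, -3.2]
opening: 0.0129
gripper_force: 59.5
```

Emit:
drive_tool:
  deltas: [0, 0, 0.5, 0, 0.0005, 0, -1, 0, 0, 1, 0, 0.001, 0, -1, 0, 0, 1.5, 0, 0.0015, 0, -1, 0, 0, 2, 0, 0.002, 0, -1, 0, 0, 2, 0, 0.002, 0, -1]

```text
time_s: 15.7
ee_pos: [0.5893, 0.3006, 0.0493]
orientation: [[-0.19, 0.982, 0.001], [0.982, 0.19, 0.0], [0.0, 0.001, -1.0]]
contact_force: [-1.2, -1.8, -3.5]
opening: 0.0129
gripper_force: 59.6
```

```bash
python3 - <<'E'
from h import *
st()
E
```

```text
t 15.7 p [0.5893 0.3006 0.0493] a 100.95 z [ 0.001  0.    -1.   ] F [-1.25 -1.78 -3.52] M [-0.39  0.34  0.06] op 0.0129
```

Emit:
drive_tool:
  deltas: [0, 0, 0.5, 0, 0.0005, 0, -1, 0, 0, 1, 0, 0.001, 0, -1, 0, 0, 1.5, 0, 0.0015, 0, -1, 0, 0, 2, 0, 0.002, 0, -1, 0, 0, 2, 0, 0.002, 0, -1]

```text
time_s: 16.32
ee_pos: [0.5912, 0.3009, 0.0491]
orientation: [[-0.156, 0.988, 0.0], [0.988, 0.156, 0.0], [0.0, 0.0, -1.0]]
contact_force: [-0.4, -2.4, -3.5]
opening: 0.0129
gripper_force: 59.5
```

Emit:
drive_tool:
  deltas: [0, 0, 0.5, 0, 0.0005, 0, -1, 0, 0, 1, 0, 0.001, 0, -1, 0, 0, 1, 0, 0.001, 0, -1]

```text
time_s: 16.7
ee_pos: [0.5922, 0.3011, 0.0492]
orientation: [[-0.138, 0.99, 0.0], [0.99, 0.138, 0.0], [0.0, 0.0, -1.0]]
contact_force: [-1.0, -1.6, -3.3]
opening: 0.013
gripper_force: 59.5
```

```bash
python3 - <<'E'
from h import *
st()
E
```

```text
t 16.7 p [0.5922 0.3011 0.0492] a 97.95 z [ 0.  0. -1.] F [-1.   -1.62 -3.33] M [-0.37  0.14  0.07] op 0.013
```

Emit:
drive_tool:
  deltas: [0, 0, 0.5, 0, 0.0005, 0, -1, 0, 0, 1, 0, 0.001, 0, -1, 0, 0, 1, 0, 0.001, 0, -1]

```text
time_s: 17.08
ee_pos: [0.5932, 0.3012, 0.0492]
orientation: [[-0.121, 0.993, 0.0], [0.993, 0.121, 0.0], [0.0, 0.0, -1.0]]
contact_force: [0.1, -2.9, -3.9]
opening: 0.013
gripper_force: 59.5
```

```bash
python3 - <<'E'
from h import *
st()
E
```

```text
t 17.075 p [0.5932 0.3012 0.0492] a 96.94 z [ 0.  0. -1.] F [ 0.05 -2.88 -3.87] M [-0.37  0.01  0.  ] op 0.013
```

Emit:
drive_tool:
  deltas: [0, 0, 0.5, 0, 0.0005, 0, -1, 0, 0, 1, 0, 0.001, 0, -1, 0, 0, 1, 0, 0.001, 0, -1]

```text
time_s: 17.45
ee_pos: [0.5942, 0.3013, 0.0492]
orientation: [[-0.104, 0.995, 0.0], [0.995, 0.104, 0.0], [0.0, 0.001, -1.0]]
contact_force: [0.8, -2.4, -3.3]
opening: 0.0131
gripper_force: 59.5
```

Emit:
drive_tool:
  deltas: [0, 0, 0.3, 0, 0.0003, 0, -1, 0, 0, 0.6, 0, 0.0006, 0, -1, 0, 0, 0.6, 0, 0.0006, 0, -1]

```text
time_s: 17.82
ee_pos: [0.5948, 0.3013, 0.0492]
orientation: [[-0.093, 0.996, 0.0], [0.996, 0.093, 0.0], [-0.0, 0.0, -1.0]]
contact_force: [1.0, -2.9, -3.5]
opening: 0.0127
gripper_force: 59.5
```

```bash
python3 - <<'E'
from h import *
st()
E
```

```text
t 17.825 p [0.5948 0.3013 0.0492] a 95.35 z [ 0.  0. -1.] F [ 1.02 -2.89 -3.5 ] M [-0.47 -0.23 -0.04] op 0.0127
```

Emit:
drive_tool:
  deltas: [0, 0, 0.3, 0, 0.0003, 0, -1, 0, 0, 0.6, 0, 0.0006, 0, -1, 0, 0, 0.6, 0, 0.0006, 0, -1]

```text
time_s: 18.2
ee_pos: [0.595, 0.3015, 0.0492]
orientation: [[-0.083, 0.997, -0.0], [0.997, 0.083, -0.0], [0.0, -0.0, -1.0]]
contact_force: [-0.5, -2.8, -2.1]
opening: 0.013
gripper_force: 59.7
```

Emit:
drive_tool:
  deltas: [0, 0, 0.3, 0, 0.0003, 0, -1, 0, 0, 0.6, 0, 0.0006, 0, -1, 0, 0, 0.6, 0, 0.0006, 0, -1]

```text
time_s: 18.58
ee_pos: [0.5952, 0.3015, 0.0492]
orientation: [[-0.073, 0.997, -0.001], [0.997, 0.073, -0.0], [-0.0, -0.001, -1.0]]
contact_force: [-4.0, -3.5, -0.9]
opening: 0.0129
gripper_force: 60.2
```

```bash
python3 - <<'E'
from h import *
st()
E
```

```text
t 18.575 p [0.5952 0.3015 0.0492] a 94.19 z [-0.001 -0.    -1.   ] F [-4.03 -3.5  -0.9 ] M [-0.6   0.8   0.54] op 0.0129
```

Resistance rises sharply at a ≈ 94.2, which is the back of the hook. I'll ease off 1° and compare the latch pixels in the wrist view with those from before the swing. The strap is rigid to that camera, so a shut latch should appear in the same place.

Emit:
drive_tool:
  deltas: [0, 0, -0.5, -0.0005, -0.0005, 0, -1, 0, 0, -1, -0.001, -0.001, 0, -1, 0, 0, -1.5, -0.001, -0.0015, 0, -1, 0, 0, -1.5, -0.001, -0.0015, 0, -1]

```text
time_s: 19.08
ee_pos: [0.5945, 0.3005, 0.0491]
orientation: [[-0.099, 0.995, 0.0], [0.995, 0.099, 0.0], [0.0, 0.0, -1.0]]
contact_force: [0.0, -0.6, -3.0]
opening: 0.0128
gripper_force: 59.5
```

```bash
python3 - <<'E'
from h import *
from workcell import robot
import pickle
st()
w=robot.camera("wrist");pickle.dump(w,open("w8.pkl","wb"))
w0=pickle.load(open("p6.pkl","rb"))[2]
for r in range(150,196,5):
    print(r,"old",w0["frame"][r,340:378:2].mean(1).astype(int),"\n    new",w["frame"][r,340:378:2].mean(1).astype(int))
E
```

```text
t 19.075 p [0.5945 0.3005 0.0491] a 95.66 z [ 0.  0. -1.] F [ 0.03 -0.56 -2.98] M [-0.03  0.04  0.06] op 0.0128
150 old [247 247 246 246 247 246 246 246 252 252 249 246 248 244 246 245 246 246
 246] 
    new [244 243 243 243 242 242 241 242 250 251 253 252 253 239 241 241 242 223
 221]
155 old [245 245 246 245 244 245 244 244 244 243 247 245 245 245 246 246 247 245
 246] 
    new [241 240 241 240 241 239 239 241 241 240 243 247 249 241 240 243 243 243
 243]
160 old [248 249 248 248 248 247 247 208 105 110 106 248 249 248 247 247 247 247
 247] 
    new [124  54  56  59 108 109 109  81  97 108  92  61 110 113 240 240 240 239
 239]
165 old [246 247 246 246 248 248 248 213 107 111 110 246 246 245 246 247 248 238
 114] 
    new [227 150  62  86 110 108 111  71 102 110  89  86 108 147 200 200 238 200
 137]
170 old [246 246 246 246 245 245 246 163 106 111  96 237 247 246 245 245 245 245
 192] 
    new [241 184  92  85 112 111 110  73 103 105  82  54  57 114 143 141 138 140
 141]
175 old [247 247 247 247 238 147 145  80 107 110 101 143 236 248 246 247 246 245
 233] 
    new [239 226 143 104 106  82  83  38  53  56  51  58  54 127 135 138 136 141
 139]
180 old [244 245 235 143 149 147 141  76 106 110 101 236 244 244 245 246 247 246
 246] 
    new [234 147 135 134 137 139 128  56  54  62  83 134 136 137 137 137 137 139
 135]
185 old [142 141 139 141 121 103 101 190 227 230 219 146 205 139 209 140 140 141
 140] 
    new [173 132 131 131 102  79  77 106 123 126 117  91 125 135 133 134 133 135
 134]
190 old [143 144 125 101 101 248 234 111 115 113 112 135 243 154 146 144 142 143
 141] 
    new [135 135 111  75  86 131 119  58  59  62  61  80 136 134 134 134 135 134
 136]
195 old [131 103 105 235 244 244 207 106 113 111 113 124 214 143 143 145 145 145
 145] 
    new [124  77  80 130 134 137 126  58  59  58  59  99 136 136 134 137 137 136
 136]
```

The latch shows the same edges at columns 354–361 as when it was shut before the swing, and the free play carries no force. It has snapped closed behind the pin. Now I set the strap down lightly and release.

Emit:
drive_tool:
  deltas: [0, 0, 0, 0, 0, 0.0004, -1, 0, 0, 0, 0, 0, 0.0007, -1, 0, 0, 0, 0, 0, 0.0007, -1]

```text
time_s: 19.5
ee_pos: [0.5945, 0.3005, 0.0487]
orientation: [[-0.099, 0.995, 0.0], [0.995, 0.099, 0.0], [0.0, 0.0, -1.0]]
contact_force: [-0.0, -0.3, -2.1]
opening: 0.0127
gripper_force: 59.9
```

Emit:
drive_tool:
  deltas: [0, 0, 0, 0, 0, 0, -0.5, 0, 0, 0, 0, 0, 0, -0.3, 0, 0, 0, 0, 0, 0, 0, 0, 0, 0, 0, 0, 0, 0.2, 0, 0, 0, 0, 0, 0, 0.2]

```text
time_s: 20.12
ee_pos: [0.5944, 0.3004, 0.0484]
orientation: [[-0.099, 0.995, 0.0], [0.995, 0.099, 0.0], [0.0, 0.0, -1.0]]
contact_force: [0.0, -0.3, 1.0]
opening: 0.0512
gripper_force: 0.0
```

Emit:
drive_tool:
  deltas: [0, 0, 0, 0, 0, -0.01, 0.2, 0, 0, 0, 0, 0, -0.03, 0.2, 0, 0, 0, 0, 0, -0.06, 0.2, 0, 0, 0, 0, 0, -0.1, 0.2, 0, 0, 0, 0, 0, -0.12, 0.2]

```text
time_s: 20.75
ee_pos: [0.5954, 0.3008, 0.1737]
orientation: [[-0.099, 0.995, 0.006], [0.995, 0.099, 0.003], [0.002, 0.006, -1.0]]
contact_force: [0.6, -0.3, 0.1]
opening: 0.0511
gripper_force: 0.0
```

```bash
python3 - <<'E'
from h import *
from workcell import robot
import pickle
st()
w=robot.camera("wrist")
def proj(c,p):
    R=np.array(c["attitude"]);e=np.array(c["eye"]);pc=R.T@(np.array(p)-e)
    return cv2.projectPoints(pc.reshape(1,1,3),np.zeros(3),np.zeros(3),c["camera_matrix"],c["dist_coeffs"])[0].ravel()
# strap pose estimate: eye from release TCP; sample latch line and mouth in the image
a=radians(95.66);ex=np.array([cos(a),sin(a)]);ey=np.array([-sin(a),cos(a)])
E=np.array([.5945,.3005])-.0567*ex
for k,(x,y,z) in {"nose":(112,-24,8),"mouth":(100,-18,6),"hook back":(100,14,8),"spine":(80,8,8),"pin head":(100,1,17),"bar mid":(56,0,44),"bar end":(75,0,44),"eye rim":(0,13,8),"eye/stud":(0,0,20)}.items():
    P=np.r_[E+ex*x/1e3+ey*y/1e3,.07+z/1e3];u=proj(w,P);i,j=u.round().astype(int)
    print(k,u.round(1),w["frame"][j-1:j+2,i-1:i+2].mean() if 0<=j<399 and 0<=i<639 else None)
u=proj(w,np.r_[E+ex*.1-ey*.018,.076]).round().astype(int)
print(w["frame"][u[1]-20:u[1]+21:4,u[0]-24:u[0]+25:3].mean(2).astype(int))
E
```

```text
t 20.75 p [0.5954 0.3008 0.1737] a 95.66 z [ 0.006  0.003 -1.   ] F [ 0.56 -0.27  0.09] M [-0.   -0.05  0.  ] op 0.0511
nose [346.8 116.9] 253.22222222222223
mouth [339.3 130.9] 115.48148148148148
hook back [301.9 131.2] 254.96296296296296
spine [309.2 154.3] 253.74074074074073
pin head [317.1 132.7] 105.48148148148148
bar mid [318.3 193.7] 29.37037037037037
bar end [318.3 170.2] 44.48148148148148
eye rim [304.8 237.6] 249.22222222222223
eye/stud [318.5 243.4] 88.07407407407408
[[253 253 253 253 253 253 253 253 253 252 252 252 252 252 252 252 252]
 [254 254 254 254 254 253 254 253 254 254 253 234 252 252 252 252 252]
 [255 254 254 254 253 253 253 253 254 254 253 253 205 211  61  60  97]
 [249 253 246 205 253 253 253 253 254 255 253 252 249 253  65  62 109]
 [254 254 253 253 253 152 244 248 110 204 248 253 253 252  64  92 101]
 [136 132 134 248 254 248  73 133 105 101 139 252 252 248  55  92 108]
 [110  72  97 125 254 253  96 131  99  96 215 253 253 248  60 113 126]
 [129  97 127 176 253 247 120 126 110 113 229 253 252 242  52 108 105]
 [253 240 249 253 253 184 252 142 232 242 252 252 252 218  62 103 119]
 [253 253 252 238 251 252 217 254 130 124 224 252 252 191  61  78  54]
 [253 253 253 253 253 229 253 253 254 252 252 253 252 174  58  56  59]]
```

After release the strap is in its hooked pose. The latch lies dark across the mouth at (339,131), the keeper head at (317,133) is inside the hook, and the gripper is clear.

```bash
python3 -c "
from workcell import robot
print(robot.hand_in())"
```

```text
the job is handed in; nothing more can be done
None
```

The middle-sized strap is hooked on the keeper with its latch shut and lying flat, the gripper is clear, and the job was handed in at about 21 s; my first close on the handle missed because the finger ends sat about 45 mm above the reported TCP, and the final check was by force and pixel readings because the 10 picture views were used up.

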